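# Hang the basket of cleaned filters on the drying stand

## Robot

A 7-joint arm with a two-finger parallel gripper is mounted at the origin on the work surface. World frame = base frame: x ahead of the robot, y to its left, z up, the work surface at z = 0. Lengths are in mm, angles in rad, forces in N, time in s.
With the tool pointing down it reaches from about 425 to 825 mm from the base axis. Payload 3.6 kg.
Tool frame: the origin (TCP) lies at the very end of the fingers, on their centre line; the grasp point (between the pads) lies 19 mm behind it (arm.tcp_to_grasp is the distance from the TCP to the grasp point, in mm); x points along the fingers, y is the direction in which the jaws open and shut, and the axes are right-handed (so a half turn about x gives the same grasp; the last joint's range is limited). The gripper opens to 93 mm and grips with 3 to 60 N. Pads are 15 mm wide; open, the fingers measure 128 mm over their backs; the gripper's body (75 mm by 188 mm) begins 65 mm behind the grasp point.
Start: joints at [1.254, 0.615, -0.013, 1.423, 0.008, 1.103, -0.04], TCP at [185.757, -622.861, 218.64] pointing down, gripper open.
Joint ranges: [-3.12, 3.12], [-0.3, 2.06], [-1.34, 1.32], [0.26, 2.42], [-1.36, 4.5], [0.01, 1.98], [-2.84, 2.84]. Speed limits (rad/s): [2.79, 2.79, 3.14, 3.14, 3.14, 3.14, 3.14].

## Interface

Orientations are given as a 3x3 rotation matrix whose columns are the frame's x, y, z axes.
In Python, from bench import readout, viewer, workorder, arm gives the robot as it stands.
- The arm moves only by the tool servo_tool, never from a script. Its argument "rows" is a list of rows, each a list of 4 numbers: the shift along the tool's x, y, z in mm, then the turn about the tool's x in rad. In form: [[tx, ty, tz, spin], ...]. A call has 1 to 12 rows; each row shifts and turns the pose as measured when the row begins, along the tool's axes as they then stand; what a row does not reach is not made up. A row lasts 1/12 s, in which the tool goes at most 41.7 mm and 7.16 degrees, less where a joint would pass 70% of its speed; a pose out of reach is approached as far as the arm can. A call with a gripper value outside its range is refused whole. "jaw" is the opening, from 0 (shut) to 1 (fully open), set as the call begins (left out, the last holds). The fingers move at their own pace and stop on an object; "newtons" is the grip in N (left out, the last holds). Time passes only in rows, so rows that do not move let the fingers close. It gives the time, the measured TCP pose, the force and the opening at its end, in the units of the state.
- readout.state(): the state, without advancing time (a new reading comes with each control period).
- viewer.snapshot(name): name is "side" or "top" or "wrist"; returns a dict with "color" (400x640x3 uint8, red, green, blue), "z_map" (400x640 float32, mm along the optical axis (not along the pixel's ray), 0 where there is no reading), "vertical_fov" (degrees; the focal length in pixels is half the picture's height over the tangent of half this angle, whatever the lens; pixels are square), "cx", "cy" (the principal point, pixels), "k1" (the pictures are not rectified: a ray, as slopes to the right and down, at radius r is drawn at 1 + k1 r^2 times it, then the intrinsics apply), "cam_to_world" (4x4, takes a point from camera to world coordinates). Camera axes: x right, y down, z forward; pixel columns grow to the right and rows downward; lengths in mm; the calibration is good to about 2 mm. A picture is of the moment at which its call begins.
- workorder.job_done(): hands the job in, once; it reports no verdict.
The state is a dict: "clock": time; "joint_positions": joint angles; "qd": joint speeds; "joint_efforts": joint torques, N m; "position": TCP position; "eef_rot": TCP orientation; "ft_force": force on the tool from outside, world axes, zero at the start; "moment": the same for the moment, N m; "finger_gap": finger opening in mm.
Only numpy, scipy, OpenCV 4.12 (cv2) and the standard library are available. Lean on these libraries where they do the work, as an engineer would, in place of code of your own. Each camera call takes 0.05 s, during which the arm holds its last target.

## Task

In the breathing-apparatus workshop, hang the green basket of cleaned filters by its handle on the two-pronged hook of the drying stand, both prongs under the handle bar, so that it hangs free and level. Leave the red basket standing where it is.

Things in the scene. Friction and masses are not known exactly. Their poses are not given: they have to be found in the camera images.
- green_handle (a point): Middle of the green basket's handle bar, the grip point, 125 mm above its underside; z up. Open green box 90 (x) x 150 (y) x 55 mm, 0.4 kg, two grey filters fixed inside. Rigid steel hoop in the y-z plane: level bar along y, 10 mm thick, legs at y +-70 mm; 70 mm from bar centre down to the rim, open right through along x. Grip block here: 14 (x) x 36 (y) x 14 mm. Same either way round.
- red_handle (a point): Middle of the handle bar of the red basket: same shape, size and axes as the green one (125 mm above its underside), but red, with three black and brass valves fixed inside. It stands on the bench and stays there.
- hook_seat (a point): Where the middle of the bar lies when hung: between the two prongs, 205 mm above the bench, 85 mm out from the post. x is level, towards the post; z up. Prongs: level steel rods along x, 8 mm thick, at y +-38 mm, tops 5 mm below this point, nothing between them. Post 20 mm thick, no higher than the prongs' cross bar (level with this point). Stand fixed, foot 160 x 180 x 12 mm.
- hook_tips (a point): Midway between the upturned red tips at the prongs' open ends, 46 mm from hook_seat along its -x and 9 mm above it; same axes. The tips' tops are 6 mm above this point: the bar must pass over them, coming along +x, and then be lowered onto the prongs.

How it is judged (in metres and radians):
At the end, for the whole second after the job is handed in: The green basket hangs still from the stand: its handle bar lies on both prongs (within -6 to +10 mm of seat height), between the upturned tips and the post (within 45 mm of the seat along the prongs, 32 mm across), upright to 15 degrees; the red basket is within 25 mm of where it stood (z of green_handle in the frame of hook_seat between -0.006 and 0.01 m and x of green_handle in the frame of hook_seat between -0.048 and 0.045 m and y of green_handle in the frame of hook_seat between -0.032 and 0.032 m and angle between green_handle's own z axis and vertical below 0.26 rad and distance of red_handle from where it was at the start of the episode below 0.025 m); the robot touches nothing.
It fails at once if the red basket was moved or knocked over (distance of red_handle from where it was at the start of the episode above 0.03 m).
It also fails if it takes over 51 s, if anything falls off the work surface, if the arm or the gripper's body presses on something with over 40 N, if the wrist force passes 120 N, or if a joint passes its speed limit or range.

## Working session

There is one attempt and no reset: what is moved stays moved. The work goes in short steps, Python scripts to look and compute and a tool call to move; the robot and the scene stay as the last step left them, time stands still between calls to the robot, and variables do not carry over. Pictures are saved under pics/ and viewed, and the job is handed in when it is done.

Besides the shell and the picture viewer there is one more tool, called after "Request:" in YAML: its name, and indented under it one key for each argument. servo_tool: Moves the arm, as the interface text tells. Its arguments: {"type":"object","properties":{"rows":{"type":"array"},"jaw":{"type":"number"},"newtons":{"type":"number"}},"required":["rows"]}

```bash
ls; mkdir -p pics
cat > h.py <<'E'
import numpy as np, cv2, pickle
from bench import readout, viewer, workorder, arm
def snap(n,save=None):
    s=viewer.snapshot(n); 
    if save: cv2.imwrite('pics/%s.png'%save,cv2.cvtColor(s['color'],cv2.COLOR_RGB2BGR))
    return s
def K(s):
    f=200/np.tan(np.radians(s['vertical_fov'])/2); return f
def slopes(s,uv):
    uv=np.atleast_2d(uv).astype(float); f=K(s)
    d=(uv-[s['cx'],s['cy']])/f
    u=d.copy()
    for _ in range(20): u=d/(1+s['k1']*(u**2).sum(1,keepdims=True))
    return u
def ray(s,uv):
    u=slopes(s,uv); T=np.array(s['cam_to_world'])
    d=np.c_[u,np.ones(len(u))]@T[:3,:3].T
    return T[:3,3],d
def plane(s,uv,z):
    o,d=ray(s,uv); return o+d*((z-o[2])/d[:,2])[:,None]
def cloud(s):
    v,u=np.mgrid[0:400,0:640]; uv=np.c_[u.ravel(),v.ravel()]
    o,d=ray(s,uv); return (o+d*s['z_map'].ravel()[:,None]).reshape(400,640,3)
E
python3 - <<'E'
from h import *
st=readout.state()
for k,v in st.items(): print(k,np.round(v,3).tolist())
for n in ['side','top','wrist']:
    s=snap(n,n+'0'); print(n,s['vertical_fov'],s['cx'],s['cy'],s['k1'],np.round(s['cam_to_world'],3).tolist(),(s['z_map']>0).mean())
E
```

```text
pics
clock 0.0
joint_positions [1.255, 0.616, -0.013, 1.425, 0.008, 1.103, -0.04]
qd [0.002, -0.001, 0.001, 0.001, -0.001, 0.0, 0.001]
joint_efforts [-0.0, -45.893, 0.209, -16.574, -0.061, 0.021, 0.0]
position [185.526, -622.125, 217.465]
eef_rot [[-0.001, 0.286, -0.958], [0.002, -0.958, -0.286], [-1.0, -0.003, 0.0]]
ft_force [-0.235, -0.313, 0.273]
moment [-0.041, 0.041, 0.027]
finger_gap 92.761
side 42.846997166415164 321.89182168800875 205.08487152893093 -0.1314727001648545 [[-0.68, -0.382, 0.626, -155.566], [-0.734, 0.342, -0.587, 644.191], [0.01, -0.858, -0.513, 758.45], [0.0, 0.0, 0.0, 1.0]] 0.99608203125
top 45.354972653923895 318.9348327329157 196.5606058251754 -0.1009302714493055 [[0.004, -0.994, 0.109, 393.829], [-1.0, -0.002, 0.015, 2.045], [-0.014, -0.109, -0.994, 1289.309], [0.0, 0.0, 0.0, 1.0]] 0.99587890625
wrist 66.89252559411189 314.9734706499007 198.1893527283842 -0.05424426625843419 [[0.287, -0.927, -0.241, 251.674], [-0.958, -0.278, -0.07, -602.742], [-0.002, 0.251, -0.968, 384.167], [0.0, 0.0, 0.0, 1.0]] 0.989015625
```

View pics/side0.png

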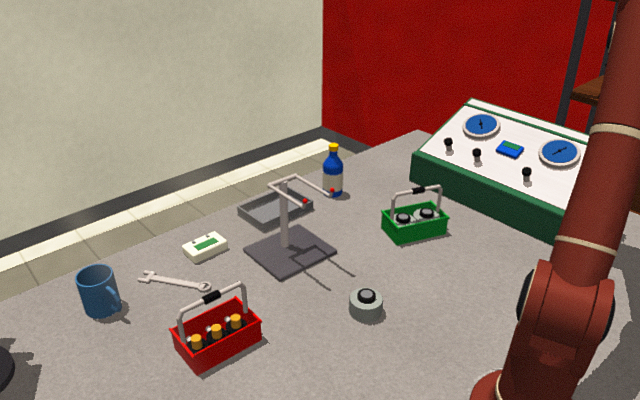

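View pics/top0.png

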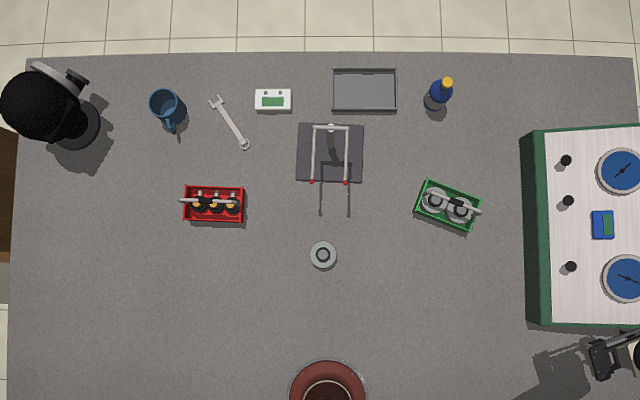

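View pics/wrist0.png

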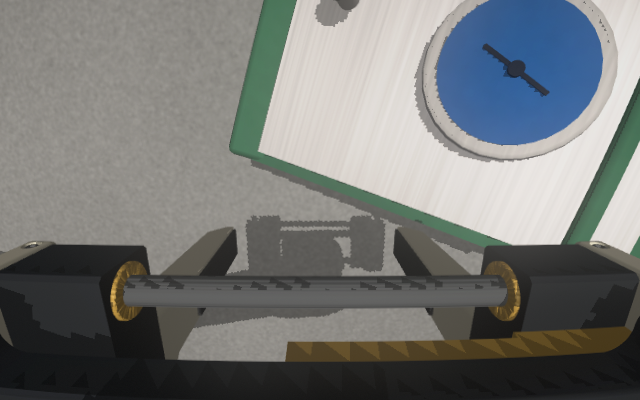

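Run:
```python
from h import *
for n in ['top','side']:
    s=snap(n); P=cloud(s); hsv=cv2.cvtColor(s['color'],cv2.COLOR_RGB2HSV); H,S,V=cv2.split(hsv)
    z=P[...,2]
    print(n,'bench z',np.median(z[(abs(P[...,0]-450)<60)&(abs(P[...,1])<60)]))
    # green rim
    g=((H>50)&(H<75)&(S>150)&(V>60)).astype(np.uint8)
    for nm,m in (('green',g),('red',(((H<6)|(H>174))&(S>170)&(V>70)).astype(np.uint8))):
        c,l,stt,ce=cv2.connectedComponentsWithStats(m)
        for i in range(1,c):
            if stt[i,4]>6:
                Q=P[l==i]; 
                if Q[:,2].min()<-20 or stt[i,4]>3000: continue
                rim=Q[Q[:,2]>np.percentile(Q[:,2],80)-6] 
                r=cv2.minAreaRect(Q[Q[:,2]>45][:,:2].astype(np.float32)) if (Q[:,2]>45).sum()>5 else None
                print(nm,stt[i].tolist(),ce[i].round(1),'ray z214',plane(s,ce[i],214)[0].round(1),'med',np.median(Q,0).round(1),'zmax',np.percentile(Q[:,2],95).round(1),r)
    for nm,x0,x1,y0,y1 in (('gh',430,700,-400,-180),('rh',430,700,180,400)):
        m=(P[...,0]>x0)&(P[...,0]<x1)&(P[...,1]>y0)&(P[...,1]<y1)&(z>112)&(z<145)
        Q=P[m]
        r=cv2.minAreaRect(Q[:,:2].astype(np.float32)); ax=np.linalg.svd(Q[:,:2]-Q[:,:2].mean(0),full_matrices=False)[2][0]
        print(nm,m.sum(),Q.mean(0).round(1),Q.min(0).round(),Q.max(0).round(),r,np.degrees(np.arctan2(ax[1],ax[0])))
    m=(P[...,0]>450)&(P[...,0]<760)&(P[...,1]>-120)&(P[...,1]<120)&(z>190)&(z<225)
    Q=P[m]; print('hook',m.sum(),Q.mean(0).round(1),Q.min(0).round(),Q.max(0).round(),cv2.minAreaRect(Q[:,:2].astype(np.float32)))
    for sg in (1,-1):
        q=Q[(sg*(Q[:,1]-np.median(Q[:,1]))>20)]; 
    v,u=np.nonzero(m); print('px',u.min(),u.max(),v.min(),v.max())
```

```text
top bench z 3.4867401872458004
red [310, 180, 4, 4, 12] [311.3 181.1] ray z214 [546.6  35.1 214. ] med [546.   35.6 219.3] zmax 221.8 ((545.2793579101562, 34.70466232299805), (6.655630588531494, 7.706149578094482), 89.42095184326172)
red [343, 181, 4, 4, 13] [344.6 182.6] ray z214 [543.2 -40.4 214. ] med [542.1 -38.8 219.2] zmax 649.0 ((469.51934814453125, -21.078699111938477), (7.117519855499268, 158.1278839111328), 75.58946990966797)
red [184, 185, 53, 13, 104] [205.9 187.9] ray z214 [530.8 276.3 214. ] med [553.6 323.2  53.1] zmax 58.0 ((540.1876831054688, 306.2761535644531), (136.80886840820312, 32.31657028198242), 87.6945571899414)
red [183, 187, 60, 36, 687] [217.1 210.1] ray z214 [479.8 249.  214. ] med [485.8 287.4   4.9] zmax 57.5 ((487.3291320800781, 180.55715942382812), (386.91387939453125, 112.84508514404297), 78.61509704589844)
red [191, 188, 8, 10, 58] [193.8 192.3] ray z214 [520.6 304.  214. ] med [546.  362.8   2.7] zmax 10.3 None
red [202, 189, 12, 9, 93] [207.8 192.8] ray z214 [519.3 271.3 214. ] med [543.7 324.    4.1] zmax 9.3 None
gh 277 [ 510.  -312.3  129.7] [ 
[... 3464 characters left out ...]
780883789), 87.90782928466797)
red [470, 371, 32, 29, 466] [485.1 387.3] ray z214 [ 15.9 181.1 214. ] med [80.  14.7 13.5] zmax 24.8 None
gh 247 [ 506.5 -305.8  126.6] [ 476. -375.  112.] [ 538. -242.  135.] ((506.1202392578125, -308.7880859375), (145.11456298828125, 18.367040634155273), 66.55433654785156) 67.84870028234069
rh 502 [506.7 306.8 127.5] [499. 229. 112.] [517. 377. 135.] ((508.4647216796875, 302.7392272949219), (148.278076171875, 17.050037384033203), 89.38384246826172) 87.66805666971597
hook 511 [6.182e+02 6.000e-01 2.002e+02] [536. -47. 190.] [681.  45. 220.] ((608.4711303710938, -0.8379135131835938), (86.0925064086914, 143.08267211914062), 87.39459991455078)
px 267 333 174 209
```

Request:
servo_tool:
  rows:
    - [-35, 0, 0, 0]
    - [-35, 0, 0, 0]
    - [0, -16, -31, 0]
    - [0, -16, -31, 0]
    - [0, -16, -31, 0]
    - [0, -16, -31, 0]
    - [0, -16, -31, 0]
    - [0, -16, -31, 0]
    - [0, -16, -31, 0]
    - [0, -16, -31, 0]
    - [0, -16, -31, 0]
    - [0, -16, -31, 0]
  jaw: 1

```text
clock: 1.25
position: [437.6, -380.8, 287.6]
eef_rot: [[-0.008, 0.262, -0.965], [-0.001, -0.965, -0.262], [-1.0, -0.002, 0.008]]
ft_force: [0.3, -0.3, 0.4]
finger_gap: 93.0
```

Request:
servo_tool:
  rows:
    - [0, 0, 0, -0.11]
    - [0, 0, 0, -0.11]
    - [0, 0, 0, -0.11]
    - [0, 0, 0, -0.11]
    - [0, 0, 0, -0.11]
    - [0, 0, 0, -0.11]
    - [0, 0, 0, -0.11]
    - [0, 0, 0, -0.11]
    - [0, 0, 0, 0]

```text
clock: 2.0
position: [449.0, -365.7, 286.5]
eef_rot: [[-0.004, 0.937, -0.349], [0.008, -0.349, -0.937], [-1.0, -0.007, -0.006]]
ft_force: [-0.2, -0.2, -0.2]
finger_gap: 93.2
```

Request:
servo_tool:
  rows:
    - [0, 12, -24, 0.02]
    - [0, 12, -24, 0.01]
    - [0, 10, -20, 0]
    - [0, 0, 0, 0]
    - [0, 0, 0, 0]

```text
clock: 2.42
position: [505.3, -316.1, 285.6]
eef_rot: [[-0.007, 0.917, -0.398], [0.007, -0.398, -0.917], [-1.0, -0.009, -0.004]]
ft_force: [-0.4, -0.3, 0.7]
finger_gap: 93.0
```

Run:
```python
from h import *
st=readout.state(); print(np.round(st['position'],1),np.round(st['eef_rot'],3))
s=snap('wrist','w1'); snap('top','t1');snap('side','s1')
```

```text
[ 505.3 -316.1  285.6] [[-0.007  0.917 -0.398]
 [ 0.007 -0.398 -0.917]
 [-1.    -0.009 -0.004]]
```

View pics/w1.png

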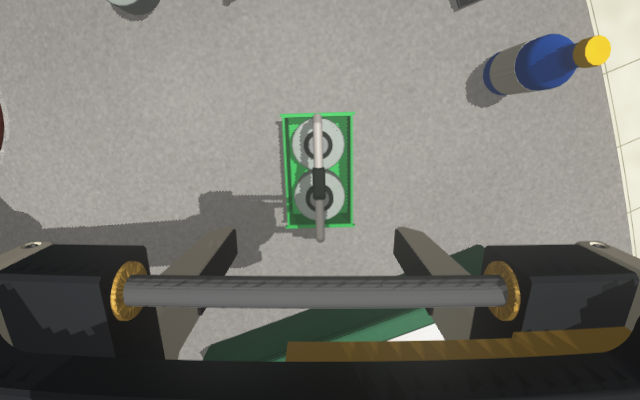

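View pics/s1.png

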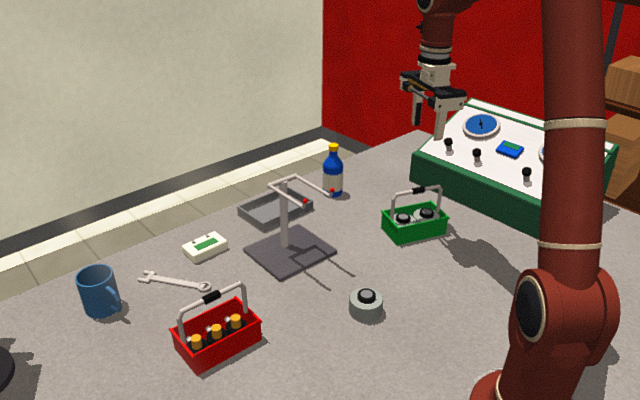

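```bash
python3 - <<'E'
from h import *
s=snap('wrist'); st=readout.state(); R=np.array(st['eef_rot']); p=np.array(st['position'])
print(plane(s,[[319,183],[318,118],[320,238]],125).round(1))
hsv=cv2.cvtColor(s['color'],cv2.COLOR_RGB2HSV);V=hsv[...,2]
m=np.zeros_like(V); m[150:215,305:335]=(V[150:215,305:335]<60)
for r in range(160,206,3): print(r,np.nonzero(m[r])[0].tolist(), s['color'][r,319].tolist())
g=((hsv[...,0]>50)&(hsv[...,0]<75)&(hsv[...,1]>150)&(hsv[...,2]>60)).astype(np.uint8); g[:,:270]=0;g[:,370:]=0;g[232:]=0
pts=np.argwhere(g)[:,::-1]; print(len(pts))
r=cv2.minAreaRect(plane(s,pts,55)[:,:2].astype(np.float32));print('rim',r)
for n,uv in (('top',None),):
    t=snap('top')
E
python3 - <<'E'
import cv2
a=cv2.imread('pics/top0.png')[165:245,400:500]; b=cv2.imread('pics/side0.png')[170:250,365:465]
cv2.imwrite('pics/c1.png',cv2.resize(cv2.hconcat([a,b]),None,fx=4,fy=4,interpolation=0))
E
```

```text
[[ 507.8 -316.1  125. ]
 [ 534.3 -251.7  125. ]
 [ 483.3 -376.1  125. ]]
160 [] [224, 219, 211]
163 [] [224, 219, 210]
166 [] [205, 200, 190]
169 [313] [62, 66, 62]
172 [313] [64, 69, 63]
175 [] [63, 67, 62]
178 [] [62, 66, 61]
181 [] [62, 66, 62]
184 [] [61, 65, 60]
187 [311, 312, 313, 314] [60, 64, 59]
190 [308, 309, 310, 311, 312, 313, 314] [60, 65, 59]
193 [308, 309, 314] [59, 63, 58]
196 [307, 308, 309, 314, 315, 316, 317, 318, 320, 321, 322, 323, 324] [57, 61, 56]
199 [307, 308, 309] [105, 104, 98]
202 [308, 309] [138, 136, 129]
205 [310, 311, 327] [138, 135, 128]
66
rim ((489.17724609375, -363.146484375), (51.321292877197266, 90.1016845703125), 65.24462127685547)
```

View pics/c1.png

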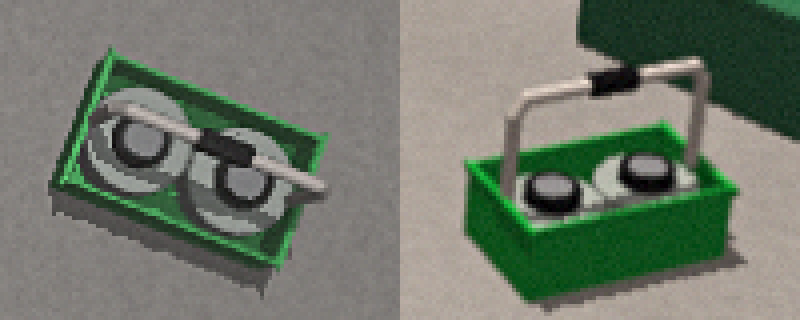

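Run:
```python
from h import *
t=snap('top'); s=snap('side'); w=snap('wrist')
for n,c,uv in (('top',t,[456.4,201.4]),('side',s,[418,189.8]),('wr',w,[319,182.5])): print(n,plane(c,uv,127).round(1))
st=readout.state(); R=np.array(st['eef_rot']); p=np.array(st['position'])
for q in ([508,-315,125],[508,-312,125]): print((R.T@(np.array(q)-p)).round(1))
b=np.array([534.3-483.3,-251.7+376.1]); print(np.degrees(np.arctan2(b[1],b[0])), np.degrees(np.arctan2(R[1,1],R[0,1])))
```

```text
top [[ 509.6 -318.   127. ]]
side [[ 506.8 -314.1  127. ]]
wr [[ 508.1 -315.6  127. ]]
[160.9   3.7  -2.7]
[160.9   2.6  -5.5]
67.70794804158594 -23.50503196470355
```

Request:
servo_tool:
  rows:
    - [30, 4, -2, -0.02]
    - [30, 0, 0, 0]
    - [30, 0, 0, 0]
    - [30, 0, 0, 0]
    - [20, 0, 0, 0]
    - [0, 0, 0, 0]
    - [0, 0, 0, 0]

```text
clock: 3.4
position: [509.4, -321.2, 144.6]
eef_rot: [[0.002, 0.922, -0.387], [0.001, -0.387, -0.922], [-1.0, 0.002, -0.001]]
ft_force: [0.4, -0.3, 1.0]
finger_gap: 93.1
```

Request:
servo_tool:
  rows:
    - [15, -2, -2, 0]
    - [15, -1, -2, 0]
    - [8, 0, 0, 0]
    - [0, 0, 0, 0]
    - [0, 0, 0, 0]

```text
clock: 3.82
position: [512.4, -320.2, 112.9]
eef_rot: [[0.013, 0.921, -0.39], [-0.007, -0.39, -0.921], [-1.0, 0.015, 0.001]]
ft_force: [0.1, 0.2, 0.8]
finger_gap: 92.7
```

Run:
```python
from h import *
st=readout.state(); print(np.round(st['position'],1),np.round(st['eef_rot'],3))
snap('wrist','w2'); snap('side','s2')
import cv2
a=cv2.imread('pics/w2.png'); b=cv2.imread('pics/s2.png')[120:270,330:530]
cv2.imwrite('pics/s2c.png',cv2.resize(b,None,fx=3,fy=3))
```

```text
[ 512.4 -320.2  112.9] [[ 0.013  0.921 -0.39 ]
 [-0.007 -0.39  -0.921]
 [-1.     0.015  0.001]]
```

View pics/w2.png

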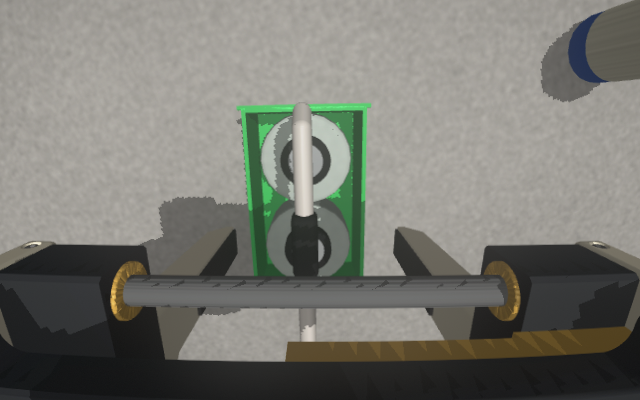

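View pics/s2c.png

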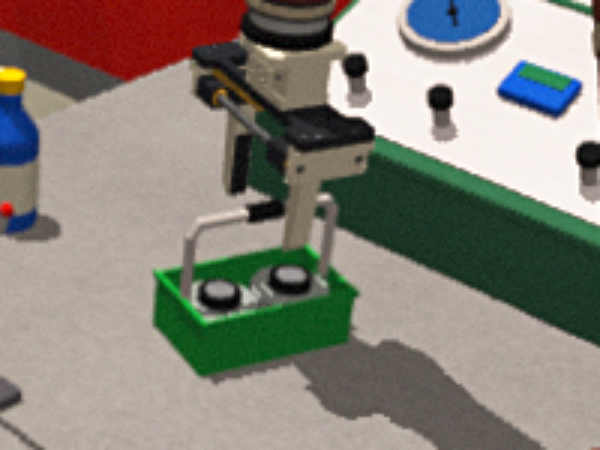

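Request:
servo_tool:
  rows:
    - [4, -4, -2, 0]
    - [2, -2, -1, 0]
    - [0, 0, 0, 0]

```text
clock: 4.17
position: [509.1, -315.8, 108.9]
eef_rot: [[0.018, 0.921, -0.39], [-0.009, -0.39, -0.921], [-1.0, 0.02, 0.002]]
ft_force: [0.8, -0.1, 0.2]
finger_gap: 93.0
```

Request:
servo_tool:
  rows:
    - [4, 0, 0, 0]
    - [0, -1, 0, 0]
    - [0, 0, 0, 0]

```text
clock: 4.42
position: [508.2, -315.2, 105.0]
eef_rot: [[0.018, 0.921, -0.39], [-0.01, -0.39, -0.921], [-1.0, 0.021, 0.002]]
ft_force: [-0.0, -0.1, 0.7]
finger_gap: 92.7
```

Request:
servo_tool:
  rows:
    - [0, 0, 0, 0]
    - [0, 0, 0, 0]
    - [0, 0, 0, 0]
    - [0, 0, 0, 0]
    - [0, 0, 0, 0]
    - [0, 0, 0, 0]
    - [0, 0, 0, 0]
    - [0, 0, 0, 0]
    - [0, 0, 0, 0]
    - [0, 0, 0, 0]
    - [0, 0, 0, 0]
    - [0, 0, 0, 0]
  jaw: 0
  newtons: 30

```text
clock: 5.42
position: [508.4, -315.5, 105.0]
eef_rot: [[0.018, 0.921, -0.39], [-0.01, -0.39, -0.921], [-1.0, 0.021, 0.002]]
ft_force: [-0.4, -0.6, -0.1]
finger_gap: 17.8
```

Request:
servo_tool:
  rows:
    - [0, 0, 0, 0]
    - [0, 0, 0, 0]
    - [0, 0, 0, 0]
    - [0, 0, 0, 0]

```text
clock: 5.75
position: [508.3, -315.6, 105.0]
eef_rot: [[0.018, 0.921, -0.39], [-0.01, -0.39, -0.921], [-1.0, 0.02, 0.002]]
ft_force: [0.3, 0.0, 0.3]
finger_gap: 13.7
```

Request:
servo_tool:
  rows:
    - [-10, 0, 0, 0]
    - [-20, 0, 0, 0]
    - [-25, 0, 0, 0]
    - [-25, 0, 0, 0]
    - [-25, 0, 0, 0]
    - [-15, 0, 0, 0]
    - [0, 0, 0, 0]
    - [0, 0, 0, 0]

```text
clock: 6.42
position: [500.1, -311.4, 225.9]
eef_rot: [[0.002, 0.921, -0.39], [-0.0, -0.39, -0.921], [-1.0, 0.002, -0.0]]
ft_force: [0.3, -0.2, -4.5]
finger_gap: 13.9
```

Run:
```python
from h import *
st=readout.state(); print(np.round(st['position'],1),np.round(st['ft_force'],1), st['finger_gap'])
snap('wrist','w3'); snap('side','s3')
```

```text
[ 500.1 -311.4  225.9] [ 0.3 -0.2 -4.5] 13.896417344045213
```

View pics/s3.png

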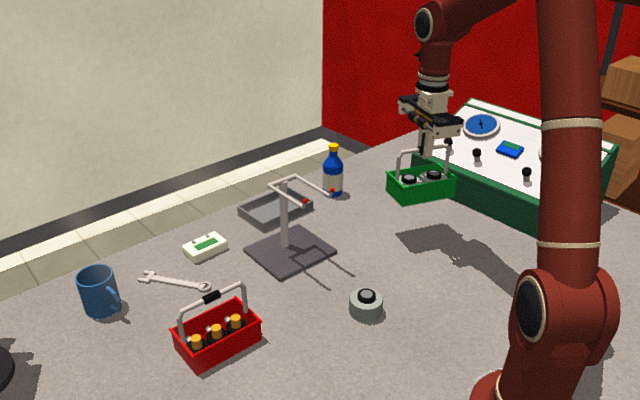

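View pics/w3.png

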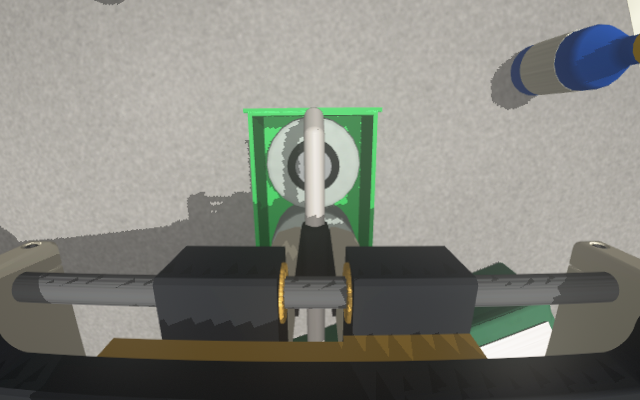

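Request:
servo_tool:
  rows:
    - [0, -5, -9, 0]
    - [0, -9, -16, 0]
    - [0, -12, -21, 0]
    - [0, -12, -21, 0]
    - [0, -12, -21, 0]
    - [0, -12, -21, 0]
    - [0, -12, -21, 0]
    - [0, -12, -21, 0]
    - [0, -12, -21, 0]
    - [0, -12, -21, 0]
    - [0, -9, -16, 0]
    - [0, -5, -9, 0]

```text
clock: 7.52
position: [455.1, -44.4, 209.7]
eef_rot: [[-0.035, 0.919, -0.392], [0.013, -0.392, -0.92], [-0.999, -0.037, 0.002]]
ft_force: [0.4, 0.0, -4.1]
finger_gap: 13.6
```

Request:
servo_tool:
  rows:
    - [0, 0, 0, -0.04]
    - [0, 0, 0, -0.06]
    - [0, 0, 0, -0.06]
    - [0, 0, 0, -0.06]
    - [0, 0, 0, -0.06]
    - [0, 0, 0, -0.04]
    - [0, 0, 0, 0]
    - [0, 0, 0, 0]

```text
clock: 8.18
position: [448.1, -38.2, 204.1]
eef_rot: [[-0.05, 0.997, -0.058], [0.015, -0.058, -0.998], [-0.999, -0.051, -0.012]]
ft_force: [-0.1, -0.9, -3.9]
finger_gap: 13.5
```

Request:
servo_tool:
  rows:
    - [-5, 2, -10, 0]
    - [-6, 3, -15, 0]
    - [-5, 3, -12, 0]
    - [-1, 1, -3, 0]
    - [0, 0, 0, 0]
    - [0, 0, 0, 0]

```text
clock: 8.68
position: [460.2, 4.3, 221.4]
eef_rot: [[-0.053, 0.997, -0.064], [0.015, -0.063, -0.998], [-0.999, -0.053, -0.012]]
ft_force: [0.1, 0.5, -4.1]
finger_gap: 13.8
```

Run:
```python
from h import *
st=readout.state(); R=np.array(st['eef_rot']); p=np.array(st['position']); print(p.round(1),R.round(3).tolist(),(p-19*R[:,0]).round(1))
snap('wrist','w4'); s=snap('side','s4'); t=snap('top','t4')
```

```text
[460.2   4.3 221.4] [[-0.053, 0.997, -0.064], [0.015, -0.063, -0.998], [-0.999, -0.053, -0.012]] [461.1   4.  240.3]
```

View pics/w4.png

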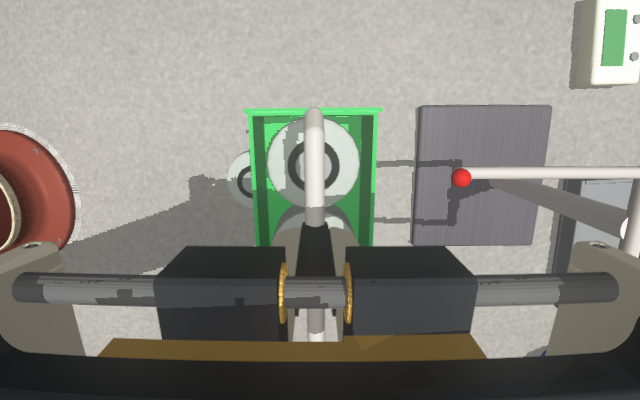

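View pics/s4.png

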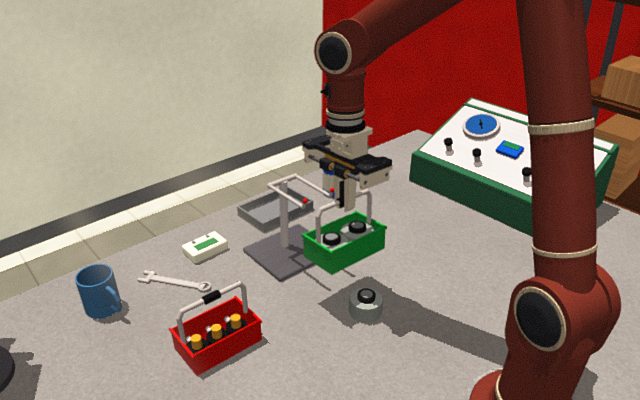

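View pics/t4.png

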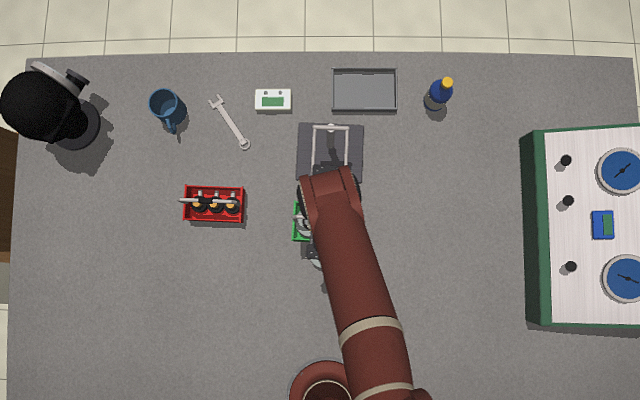

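Run:
```python
from h import *
st=readout.state(); R=np.array(st['eef_rot']); p=np.array(st['position']); s=snap('wrist')
print(plane(s,[[461,178]],215).round(1))
h=np.array([590.5,-5,238]); print((R.T@(h-(p-19*R[:,0]))).round(1))
```

```text
[[545.1  35.3 215. ]]
[ -5.1 129.9  -0.5]
```

Wrist view puts the left tip at (545, 35), in agreement with the other cameras. Approaching along the prongs.

Request:
servo_tool:
  rows:
    - [-1, 6, 0, 0]
    - [-1, 12, 0, 0]
    - [-1, 14, 0, 0]
    - [-1, 14, 0, 0]
    - [-1, 12, 0, 0]
    - [0, 6, 0, 0]
    - [0, 0, 0, 0]

```text
clock: 9.47
position: [526.7, -6.5, 220.9]
eef_rot: [[-0.056, 0.996, -0.074], [0.012, -0.073, -0.997], [-0.998, -0.057, -0.008]]
ft_force: [0.4, 0.0, -2.6]
finger_gap: 13.9
```

Request:
servo_tool:
  rows:
    - [-1, 6, -1, -0.01]
    - [-1, 12, -1, -0.01]
    - [-1, 13, -2, 0]
    - [-1, 13, -2, 0]
    - [0, 12, -1, 0]
    - [0, 6, 0, 0]
    - [0, 0, 0, 0]
    - [0, 0, 0, 0]

```text
clock: 10.13
position: [587.8, -4.4, 219.5]
eef_rot: [[-0.066, 0.997, -0.051], [0.011, -0.051, -0.999], [-0.998, -0.066, -0.007]]
ft_force: [-0.2, 0.6, -3.5]
finger_gap: 13.9
```

Run:
```python
from h import *
st=readout.state(); R=np.array(st['eef_rot']); p=np.array(st['position']); print(p.round(1),R.round(3).tolist(),(p-19*R[:,0]).round(1))
snap('wrist','w5'); s=snap('side','s5')
cv2.imwrite('pics/s5c.png',cv2.resize(cv2.imread('pics/s5.png')[110:290,210:430],None,fx=3,fy=3))
```

```text
[587.8  -4.4 219.5] [[-0.066, 0.997, -0.051], [0.011, -0.051, -0.999], [-0.998, -0.066, -0.007]] [589.1  -4.6 238.4]
```

View pics/w5.png

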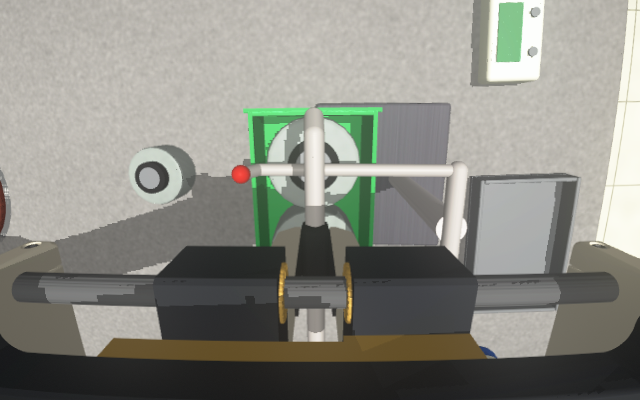

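View pics/s5c.png

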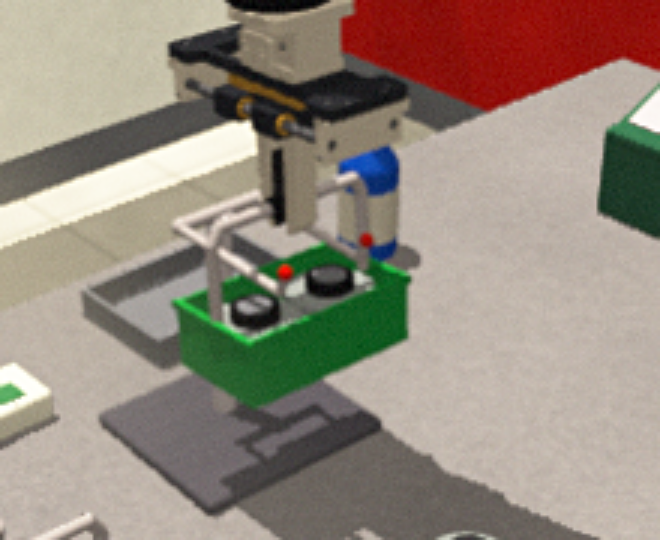

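Request:
servo_tool:
  rows:
    - [8, 0, 0, 0]
    - [10, 0, 0, 0]
    - [7, 0, 0, 0]
    - [2, 0, 0, 0]
    - [0, 0, 0, 0]

```text
clock: 10.65
position: [582.8, -4.7, 189.9]
eef_rot: [[-0.068, 0.996, -0.051], [0.009, -0.051, -0.999], [-0.998, -0.069, -0.006]]
ft_force: [-0.3, 0.2, -3.1]
finger_gap: 13.5
```

Request:
servo_tool:
  rows:
    - [2, 2, 0, 0]
    - [1, 2, 0, 0]
    - [0, 0, 0, 0]

```text
clock: 10.9
position: [586.7, -4.9, 185.9]
eef_rot: [[-0.069, 0.996, -0.051], [0.009, -0.051, -0.999], [-0.998, -0.069, -0.006]]
ft_force: [1.3, 1.2, -3.2]
finger_gap: 13.2
```

Request:
servo_tool:
  rows:
    - [1.5, 0, 0, 0]
    - [0, 0, 0, 0]

```text
clock: 11.07
position: [587.1, -4.8, 185.0]
eef_rot: [[-0.068, 0.996, -0.051], [0.009, -0.051, -0.999], [-0.998, -0.068, -0.006]]
ft_force: [-1.0, 1.1, -2.3]
finger_gap: 13.8
```

Request:
servo_tool:
  rows:
    - [1.5, 0, 0, 0]
    - [1, 0, 0, 0]
    - [0, 0, 0, 0]

```text
clock: 11.32
position: [587.4, -4.8, 185.0]
eef_rot: [[-0.066, 0.996, -0.052], [0.009, -0.051, -0.999], [-0.998, -0.066, -0.005]]
ft_force: [0.5, 0.4, -2.7]
finger_gap: 13.8
```

Request:
servo_tool:
  rows:
    - [3, 0, 0, 0]
    - [2, 0, 0, 0]
    - [0, 0, 0, 0]

```text
clock: 11.57
position: [588.0, -4.7, 185.0]
eef_rot: [[-0.061, 0.997, -0.052], [0.007, -0.051, -0.999], [-0.998, -0.062, -0.004]]
ft_force: [-0.6, -0.5, -3.6]
finger_gap: 13.9
```

Run:
```python
from h import *
st=readout.state(); print(np.round(st['position'],1),np.round(st['ft_force'],1))
s=snap('side','s6')
cv2.imwrite('pics/s6c.png',cv2.resize(cv2.imread('pics/s6.png')[150:290,210:400],None,fx=4,fy=4))
```

```text
[588.   -4.7 185. ] [-0.6 -0.5 -3.6]
```

View pics/s6c.png

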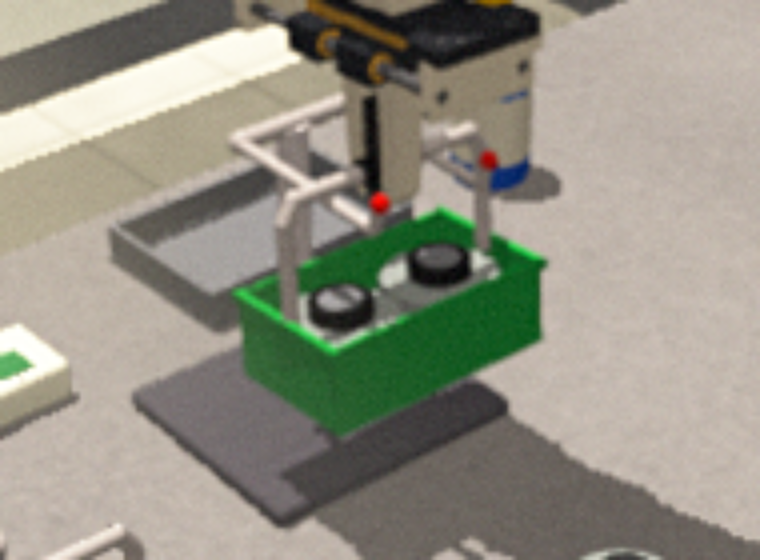

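Request:
servo_tool:
  rows:
    - [5, 0, 0, 0]

```text
clock: 11.7
position: [588.4, -4.5, 183.8]
eef_rot: [[-0.059, 0.997, -0.052], [0.007, -0.052, -0.999], [-0.998, -0.059, -0.003]]
ft_force: [-10.5, -1.7, 38.0]
finger_gap: 13.4
```

Run:
```python
from h import *
st=readout.state(); print(np.round(st['position'],1),np.round(st['ft_force'],1),np.round(st['moment'],2),np.round(st['joint_efforts'],1))
```

```text
[588.4  -4.5 183.8] [-10.5  -1.7  38. ] [-0.67  2.88  0.1 ] [ -1.3 -21.8  -2.1  -9.7   0.1  -3.9  -0. ]
```

Request:
servo_tool:
  rows:
    - [0, 0, 0, 0]
    - [0, 0, 0, 0]

```text
clock: 11.87
position: [589.3, -4.2, 185.1]
eef_rot: [[-0.055, 0.997, -0.052], [0.007, -0.051, -0.999], [-0.998, -0.056, -0.004]]
ft_force: [0.5, 0.5, -3.1]
finger_gap: 13.8
```

Request:
servo_tool:
  rows:
    - [0, 0, 0, 0]
    - [0, 0, 0, 0]
    - [0, 0, 0, 0]
  jaw: 0.3

```text
clock: 12.12
position: [590.2, -3.9, 184.2]
eef_rot: [[-0.054, 0.997, -0.052], [0.008, -0.051, -0.999], [-0.999, -0.054, -0.005]]
ft_force: [-0.1, -0.2, -0.3]
finger_gap: 26.5
```

Request:
servo_tool:
  rows:
    - [0, 0, 0, 0]
    - [0, 0, 0, 0]
    - [0, 0, 0, 0]
    - [0, 0, 0, 0]
    - [0, 0, 0, 0]
    - [0, 0, 0, 0]
  jaw: 0.7

```text
clock: 12.62
position: [590.5, -3.7, 183.2]
eef_rot: [[-0.055, 0.997, -0.052], [0.009, -0.051, -0.999], [-0.998, -0.055, -0.006]]
ft_force: [0.6, 0.1, 0.1]
finger_gap: 62.5
```

Run:
```python
from h import *
st=readout.state(); print(np.round(st['position'],1),np.round(st['ft_force'],1),st['finger_gap'])
snap('wrist','w7');s=snap('side','s7')
cv2.imwrite('pics/s7c.png',cv2.resize(cv2.imread('pics/s7.png')[150:290,210:400],None,fx=4,fy=4))
```

```text
[590.5  -3.7 183.2] [0.6 0.1 0.1] 62.54136535655813
```

View pics/s7c.png

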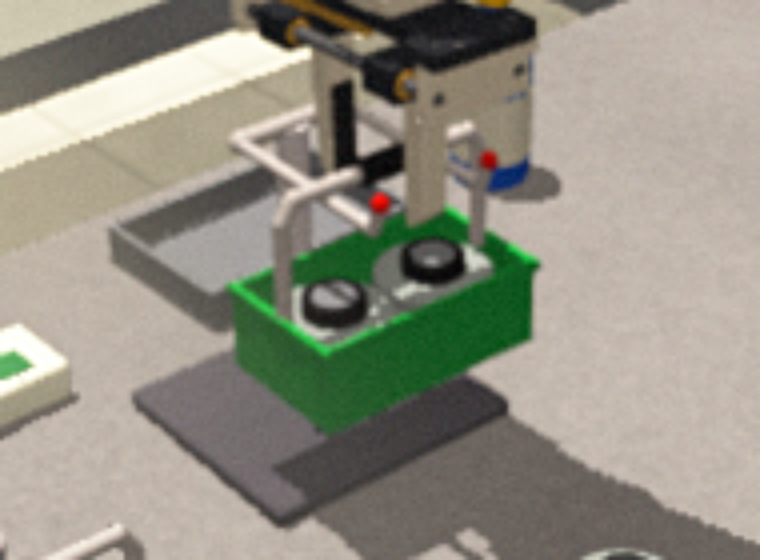

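View pics/w7.png

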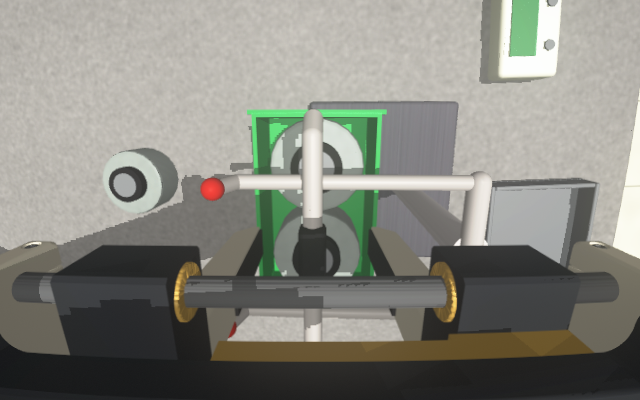

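Basket hangs on both prongs and is free of the fingers. Retracting straight up.

Request:
servo_tool:
  rows:
    - [-8, 0, 0, 0]
    - [-12, 0, 0, 0]
    - [-15, 0, 0, 0]
    - [-20, 0, 0, 0]
    - [-25, 0, 0, 0]
    - [-25, 0, 0, 0]
    - [-20, 0, 0, 0]
    - [0, 0, 0, 0]
    - [0, 0, 0, 0]

```text
clock: 13.47
position: [597.0, -4.6, 317.1]
eef_rot: [[-0.055, 0.997, -0.051], [0.009, -0.05, -0.999], [-0.998, -0.055, -0.006]]
ft_force: [-0.8, -0.2, -0.8]
finger_gap: 65.3
```

Request:
servo_tool:
  rows:
    - [-20, 0, 20, 0]
    - [-10, 0, 35, 0]
    - [0, 0, 35, 0]
    - [0, 0, 35, 0]
    - [0, 0, 35, 0]
    - [0, 0, 35, 0]
    - [0, 0, 20, 0]
    - [0, 0, 0, 0]
    - [0, 0, 0, 0]
    - [0, 0, 0, 0]
    - [0, 0, 0, 0]
    - [0, 0, 0, 0]

```text
clock: 14.47
position: [584.0, -219.4, 334.6]
eef_rot: [[-0.075, 0.997, -0.035], [0.018, -0.034, -0.999], [-0.997, -0.075, -0.015]]
ft_force: [0.1, 0.0, 0.8]
finger_gap: 65.4
```

Run:
```python
from h import *
st=readout.state(); print(np.round(st['position'],1),np.round(st['ft_force'],1),st['clock'])
s=snap('side','s8');t=snap('top','t8')
a=cv2.resize(cv2.imread('pics/s8.png')[150:290,210:400],None,fx=2.1,fy=2.1*1)
b=cv2.resize(cv2.imread('pics/t8.png')[100:240,240:430],None,fx=2.1,fy=2.1)
cv2.imwrite('pics/c8.png',cv2.hconcat([a,b]))
for n,c in (('side',s),('top',t)):
    P=cloud(c); z=P[...,2]
    Q=P[(P[...,0]>440)&(P[...,0]<600)&(P[...,1]>200)&(P[...,1]<400)&(z>112)&(z<145)]; print(n,'red',Q.mean(0).round(1))
```

```text
[ 584.  -219.4  334.6] [0.1 0.  0.8] 14.4667
side red [506.8 306.2 127.4]
top red [510.8 295.  129.6]
```

View pics/c8.png

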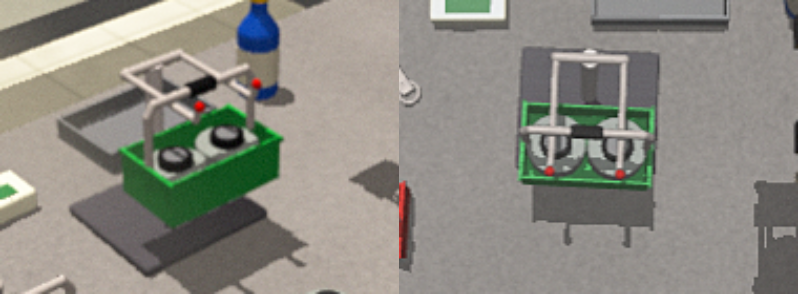

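Request:
servo_tool:
  rows:
    - [0, 0, 0, 0]
    - [0, 0, 0, 0]
    - [0, 0, 0, 0]
    - [0, 0, 0, 0]
    - [0, 0, 0, 0]
    - [0, 0, 0, 0]
    - [0, 0, 0, 0]
    - [0, 0, 0, 0]
    - [0, 0, 0, 0]
    - [0, 0, 0, 0]
    - [0, 0, 0, 0]
    - [0, 0, 0, 0]

```text
clock: 15.57
position: [585.1, -216.1, 336.1]
eef_rot: [[-0.072, 0.997, -0.03], [0.017, -0.029, -0.999], [-0.997, -0.073, -0.015]]
ft_force: [-0.2, 0.1, -0.2]
finger_gap: 64.7
```

Request:
servo_tool:
  rows:
    - [0, 0, 0, 0]
    - [0, 0, 0, 0]
    - [0, 0, 0, 0]
    - [0, 0, 0, 0]
    - [0, 0, 0, 0]
    - [0, 0, 0, 0]
    - [0, 0, 0, 0]
    - [0, 0, 0, 0]
    - [0, 0, 0, 0]
    - [0, 0, 0, 0]
    - [0, 0, 0, 0]
    - [0, 0, 0, 0]

```text
clock: 16.57
position: [585.1, -216.1, 336.1]
eef_rot: [[-0.072, 0.997, -0.03], [0.017, -0.029, -0.999], [-0.997, -0.073, -0.015]]
ft_force: [0.8, 0.0, -0.4]
finger_gap: 65.2
```

Run:
```python
from h import *
t=snap('top','t9');s=snap('side','s9')
print(plane(t,[329.5,162.4],207).round(1),plane(s,[306.2,190.5],207).round(1), readout.state()['position'])
for n in 'ts':
    a=cv2.imread(f'pics/{n}8.png').astype(int);b=cv2.imread(f'pics/{n}9.png').astype(int)
    d=abs(a-b).sum(2); d=d[180:280,230:330] if n=='s' else d[110:200,290:370]; print(n,'diff',d.mean(),(d>90).sum())
for n,c in (('top',t),('side',s)):
    hsv=cv2.cvtColor(c['color'],cv2.COLOR_RGB2HSV)
    P=cloud(c); g=(hsv[...,0]>50)&(hsv[...,0]<75)&(hsv[...,1]>130)&(P[...,0]<690)&(P[...,0]>500)&(abs(P[...,1])<120)
    Q=P[g]; q=Q[Q[:,2]>np.percentile(Q[:,2],97)-14]; q=q[q[:,2]>120]
    A=np.c_[q[:,:2]-q[:,:2].mean(0),np.ones(len(q))]; c_=np.linalg.lstsq(A,q[:,2],rcond=None)[0]; print(n,len(q),'rim slope deg',np.degrees(c_[:2]).round(1),'z',c_[2].round(1))
```

```text
[[590.9  -6.1 207. ]] [[587.1  -3.9 207. ]] [ 585.12766976 -216.09731968  336.04376431]
t diff 7.346666666666667 0
s diff 9.9078 0
top 143 rim slope deg [-0.5 -0.2] z 135.3
side 730 rim slope deg [0.1 0.4] z 129.9
```

Handle middle at about (589, -5), seat at about (591, -5). The basket is level and still. Handing in.

```bash
python3 -c "
from bench import workorder; print(workorder.job_done())"
```

```text
the job is handed in; nothing more can be done
None
```

The green basket hangs by its handle on both prongs of the stand, and I handed the job in at about 16.7 s of the 51 s allowed. I gripped it by the handle block, carried it over the red tips, lowered it onto the prongs, opened the jaws and backed the arm clear.

Last checks before hand-in:
- **Position:** the middle of the handle is at about (589, -5) mm. I had measured the seat at (591, -5) mm.
- **Level:** the rim slopes by at most 0.5° in both camera views.
- **Height:** I did not measure the bar's height directly. The rim read about 130 mm from the side and 135 mm from the top. It should be 135 mm for a bar on the prongs.
- **Still:** pictures taken about 2 s apart showed no change around the basket.
- **Red basket:** its measured position is within about 1 mm of the start.
- **Robot:** it is about 210 mm to the side of the hook and above it, with no force on the tool.

Two things were off along the way. The tool pitched by up to 4° during the carry. The force reading showed no contact when I first lowered the basket, until a 5 mm press gave 38 N at the wrist (limit 120 N), which confirmed it was seated.

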